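# Lock the lifting foot up into its bayonet hanger

## Task

Hang the T-handled lifting foot in its bayonet hanger: bring its stem in through the hanger's front slot with the lugs below the head, lift it so that the lugs rise through the two gates, then twist it clockwise (seen from above) until you feel the stop and lower it gently until the lugs sit down in their locking pockets, and let go. The stop is set differently each time and must be felt: ease up to it and never force the foot, and leave the other tools where they lie.

Things in the scene. Friction and masses are not known exactly. Their poses are not given: they have to be found in the camera images.
- lifting_foot: loose steel lifting foot, about 0.4 kg, 132 mm tall, upright on the worktop. Origin: centre of its underside; z up; x along T-bar and lugs (half a turn about z makes no difference). Pot of radius 26 mm up to height 24 mm, hub of radius 20 mm up to 48 mm, stem of radius 8 mm up to 116 mm, T-bar on top
- lugs (a point): on the foot's axis, 38 mm above its underside, level with the undersides of its two lugs, which stick out of the hub along +x and -x: 8 mm high, 10 mm wide, tips 36 mm from the axis. Axes as the foot's
- t_bar (a point): centre of the foot's T-bar, 124 mm above its underside; bar 58 mm long (along x), 14 mm thick (y), 16 mm high; grip it from above across the 14 mm, firmly. Axes as the foot's
- hanger: fixed grey hanger; place and yaw vary. Origin on the worktop under its vertical socket axis; -x is its front. Head 100 x 100 mm square about the axis, 73 to 112 mm above the worktop, open below; its column and base plate stand 48 to 150 mm behind the axis. Contact forces between it and the foot, added up, above 50 N count as forcing
- slot_mouth (a point): middle of the front end of the slot, on the head's top face (112 mm up), 50 mm before the axis. The slot is 22 mm wide, goes through the head's whole height and runs straight back (hanger +x) to 11 mm past the axis. Only the stem fits: foot's underside 6 to 25 mm above the worktop while sliding in. Axes as the hanger's
- socket (a point): on the socket axis, 78 mm above the worktop, level with the pocket floors: lugs lies here when locked (foot's underside at 40 mm). A sprung plate over the hub pushes the foot down: 2.5 N where met (1 mm below locked height), 0.7 N more per mm of lift. 9 mm above locked height the pot strikes the lug plate
- lug_plate: fixed plate in the head's bottom, 73 to 78 mm above the worktop; origin as the hanger's. Bore 45 mm for the hub; two gates 15 mm wide along its +x and -x (hanger x turned 120 degrees counter-clockwise from above): foot's x must line up with this x to rise. Then it turns only clockwise, lugs lifted 5 to 7 mm above socket to pass a 4 mm high track
- pressure_plate (a joint): the sprung plate over the hub: m it is pushed up, 0 = at rest, about 0.001 with the foot locked. Past the track are the locking pockets (13 mm wide, floor level with socket), each ended by a rigid stop wall. They are on a hidden adjustable ring: pocket middle 0.88 to 1.38 rad clockwise of the gates, stop met 0.05 rad later, felt as torque about the vertical
- pliers: combination pliers with two red handles, 73x243x27 mm, lying right of the lifting foot; loose bystander, to be left where it is. Origin: centre of its underside.
- hex_key_0: small black L hex key, 31x87x6 mm, lying behind the lifting foot; loose bystander, to be left where it is. Origin: centre of its underside.
- bolt_1: M12 hexagon bolt, 22x56x19 mm, lying between lifting foot and hanger; loose bystander, to be left where it is. Origin: centre of its underside.
- nut_0: M12 nut, 19x22x10 mm, in front, between lifting foot and hanger; loose bystander, to be left where it is. Origin: centre of its underside.
- stubby_driver: stubby screwdriver, 35x85x33 mm, behind the lifting foot; loose bystander, to be left where it is. Origin: centre of its underside.
- wood_offcut: hardwood packing piece, 53x215x45 mm, at the left; loose bystander, to be left where it is. Origin: centre of its underside.
There are look-alikes about, which are no part of the job. Of the things shaped like the lifting_foot, the steel one is meant.

How it is judged:
On the way, in this order (a step that is already met when the one before it is completed fails the run):
1. the foot hangs with its stem in the slot on the socket axis, lugs below the lug plate (horizontal distance between lugs and socket below 0.005 m and z of lugs in the frame of socket below -0.012 m and height (world z) of lifting_foot above 0.006 m), for 0.1 s.
2. the lugs have risen through the gates and been turned clockwise on to the track (horizontal distance between lugs and socket below 0.005 m and z of lugs in the frame of socket above 0.002 m and angle between the x axis of lifting_foot and the x axis of lug_plate, either way round above 0.5 rad), for 0.1 s.
At the end, for the whole second after the job is handed in: the foot hangs upright (within 0.08 rad) on the socket axis (within 5 mm), turned clockwise from the gates (by more than 0.7 rad), lugs down in the locking pockets: lugs within 2 mm of the height of socket (4 mm higher would be on the track), at rest and released (horizontal distance between lugs and socket below 0.005 m and z of lugs in the frame of socket between -0.002 and 0.002 m and angle between lifting_foot's own z axis and vertical below 0.08 rad and angle between the x axis of lifting_foot and the x axis of lug_plate, either way round above 0.7 rad and linear speed of lifting_foot below 0.01 m/s); the robot touches nothing.
It fails at once if the foot is forced: its contact forces with the hanger add up to more than 50 N (contact force between lifting_foot and hanger above 50 N).
It fails at once if one of the loose tools lying about is pushed more than 20 mm (distance of any of pliers, hex_key_0, bolt_1, nut_0, stubby_driver, wood_offcut from where it was at the start of the episode above 0.02 m).
It also fails if it takes over 67 s, if anything falls off the work surface, if the arm or the gripper's body presses on something with over 40 N, if the wrist force passes 120 N, or if a joint passes its speed limit or range.

## Robot

A 6-joint arm with a two-finger parallel gripper is mounted at the origin on a cart in front of the work surface, level with it; the furniture and walls round the work are solid. World frame = base frame: x ahead of the robot, y to its left, z up, the work surface at z = 0. Lengths are in m, angles in rad, forces in N, time in s.
With the tool pointing down it reaches from about 0.325 to 0.875 m from the base axis. Payload 4.4 kg.
Tool frame: the origin (TCP) lies midway between the tips of the shut fingers; the grasp point (between the pads) lies 19 mm behind it; z points along the fingers, y is the direction in which the jaws open and shut (so a half turn about z gives the same grasp; the last joint's range is limited). The gripper opens to 85 mm and grips with 20 to 120 N. Pads are 22 mm wide; open, the fingers measure 114 mm over their backs; the gripper's body (76 mm by 85 mm) begins 54 mm behind the grasp point. The pads swing forward as they close: fully open they stand 13 mm farther back than shut.
Start: joints at [1.196, 0.207, 1.542, -0, 1.393, -0.15], TCP at [0.128, 0.561, 0.231] pointing down, gripper open.
Joint ranges: [-2.73, 2.73], [-0.86, 2.22], [0.23, 2.46], [-1.11, 4.25], [0.08, 2.63], [-2.82, 2.82]. Speed limits (rad/s): [2.79, 2.79, 3.14, 3.14, 3.14, 3.14].

## Interface

Orientations are given as a unit quaternion [w, x, y, z].
In Python, from bench import sensors, eyes, hand_in gives the robot as it stands.
- The arm moves only by the tool play_rows, never from a script. Its argument "deltas" is a list of rows, each an object with "offset": the shift along the tool's x, y, z in mm, a list of three; "roll": the turn about the tool's z in rad; "grip": the opening, from 0 (shut) to 1 (fully open). In form: [{"offset": [x, y, z], "roll": roll, "grip": grip}, ...]. A call has 1 to 5 rows; each row shifts and turns the commanded pose from where the row before left it, along the tool's axes as they then stand; what a row does not reach is not made up. A row lasts 1/12 s, in which the tool goes at most 41.7 mm and 7.16 degrees, less where a joint would pass 70% of its speed; a pose out of reach is approached as far as the arm can. A call is refused whole if a number of a shift passes 41.7 or a number of a turn 0.125, either way. A call with a gripper value outside its range is refused whole. The fingers move at their own pace and stop on an object; "newtons" is the grip in N (left out, the last holds). Time passes only in rows, so rows that do not move let the fingers close. It gives the time, the measured TCP pose, the force and the opening at its end, in the units of the state.
- sensors.get_obs(): the state, without advancing time (a new reading comes with each control period).
- eyes.read_camera(name): name is "side" or "top" or "wrist"; returns the picture (420x560x3 uint8, blue, green, red); there is no depth.
- eyes.camera_params(name): a dict with "mtx" (3x3 intrinsics, pixels), "R" (3x3) and "t" (3): a world point X has camera coordinates R X + t. Camera axes: x right, y down, z forward; pixel columns grow to the right and rows downward; lengths in m; the calibration is good to about 2 mm. A picture is of the moment at which its call begins: read the wrist's pose just before it. camera_params takes no time and is no camera call; for the wrist camera it gives the pose at the moment of the call.
- hand_in(): hands the job in, once; it reports no verdict.
Trained networks look in the newest picture that a camera, given by its name, has taken for a name from the list of things; names that differ only in an ending like _2 or _b are one class to them, and where a whole thing is asked for, a point or a joint stands for the part that bears it (a point fixed in the world has none). Each returns a list of dicts, best first, with "conf" (0 to 1); they miss things now and then, are a little off and sometimes report something else, mostly with a low value. They report only what shows in the picture. A call takes as long as a camera call. They do not tell look-alikes from the thing itself.
- eyes.recognise(camera, target): "position" ([row, column] in pixels, amid what is visible of it).
- eyes.outline_of(camera, target): "region" (420x560 bool, what is visible of it) and "position" ([row, column] in pixels, amid what is visible of it).
- eyes.tip_of(camera, target): "position" ([row, column] in pixels: a listed point, or the origin of a listed thing).
The state is a dict: "time": time; "joint_positions": joint angles; "joint_velocities": joint speeds; "effort": joint torques, N m; "eef_pos": TCP position; "orientation": TCP orientation; "wrist_force": force on the tool from outside, world axes, zero at the start; "torque": the same for the moment, N m; "opening": opening from 0.0 (shut) to 1.0 (fully open).
Only numpy, scipy, OpenCV 4.12 (cv2) and the standard library are available. Lean on these libraries where they do the work, as an engineer would, in place of code of your own. Each camera call takes 0.05 s, during which the arm holds its last target. There are 200 camera calls.

## Working session

There is one attempt and no reset: what is moved stays moved. The work goes in short steps, Python scripts to look and compute and a tool call to move; the robot and the scene stay as the last step left them, time stands still between calls to the robot, and variables do not carry over. Pictures are saved under pics/ and viewed, about 8 in all and at most 12, crops included, and the job is handed in when it is done.

Besides the shell and the picture viewer there is one more tool, called after "Emit:" by a JSON object that holds its "name" and its "arguments", one argument or row to a line. play_rows: Moves the arm, as the interface text tells. Its arguments: {"type":"object","properties":{"deltas":{"type":"array"},"newtons":{"type":"number"}},"required":["deltas"]}

```bash
mkdir -p pics; ls; python3 - <<'E'
from bench import sensors, eyes
import cv2, numpy as np
o=sensors.get_obs(); print({k:np.round(v,3).tolist() for k,v in o.items()})
a=eyes.read_camera("top"); b=eyes.read_camera("side")
cv2.imwrite("pics/top.png",cv2.resize(a,(800,600))); cv2.imwrite("pics/side.png",cv2.resize(b,(800,600)))
for c in ("top","side"):
    p=eyes.camera_params(c); print(c,np.round(p["mtx"],1).tolist(),np.round(p["R"],4).tolist(),np.round(p["t"],4).tolist())
    for t in ("lifting_foot","t_bar","lugs","hanger","slot_mouth","socket"):
        print(t,[(np.round(d["position"],1).tolist(),round(d["conf"],2)) for d in eyes.tip_of(c,t)])
E
```

```text
pics
{'time': 0.0, 'joint_positions': [1.195, 0.207, 1.543, -0.0, 1.393, -0.151], 'joint_velocities': [-0.001, -0.001, 0.001, 0.001, 0.0, 0.0], 'effort': [0.0, -38.302, -29.16, -0.0, 0.01, -0.0], 'eef_pos': [0.128, 0.56, 0.23], 'orientation': [-0.0, 0.112, 0.994, -0.001], 'wrist_force': [-0.988, -0.47, -0.195], 'torque': [0.039, 0.007, 0.023], 'opening': 0.997}
top [[442.1, 0.0, 279.4], [0.0, 442.1, 200.7], [0.0, 0.0, 1.0]] [[-0.0494, -0.9988, 0.0049], [-0.976, 0.0472, -0.2126], [0.2121, -0.0153, -0.9771]] [0.0174, 0.5507, 1.1931]
lifting_foot [([247.1, 341.9], 0.85), ([203.6, 385.1], 0.85), ([211.2, 335.5], 0.8), ([263.5, 373.3], 0.59)]
t_bar [([243.8, 348.9], 0.91), ([261.4, 383.2], 0.87), ([203.1, 339.1], 0.85), ([191.6, 394.3], 0.65)]
lugs [([262.6, 375.7], 0.8), ([203.3, 387.6], 0.79), ([250.5, 344.1], 0.7), ([207.7, 335.0], 0.66)]
hanger [([214.0, 221.0], 0.68)]
slot_mouth [([219.7, 211.7], 0.87)]
socket [([205.6, 220.8], 0.58)]
side [[470.2, 0.0, 282.7], [0.0, 470.2, 214.5], [0.0, 0.0, 1.0]] [[-0.9896, -0.1431, 0.0139], [-0.0698, 0.3936, -0.9166], [0.1257, -0.9081, -0.3995]] [0.5195, 0.1393, 1.6062]
lifting_foot [([223.6, 292.7], 0.79), ([213.4, 331.1], 0.79), ([208.9, 288.9], 0.73)]
t_bar [([194.0, 289.3], 0.68), ([179.7, 294.2], 0.53), ([198.8, 318.7], 0.52), ([190.1, 333.3], 0.5)]
lugs [([212.7, 287.8], 0.89), ([206.4, 331.8], 0.84), ([202.0, 292.8], 0.47)]
hanger [([266.0, 270.3], 0.93)]
slot_mouth [([238.9, 320.6], 0.58), ([238.2, 284.5], 0.57)]
socket [([244.3, 270.9], 0.61), ([211.6, 287.8], 0.3)]
```

View pics/top.png

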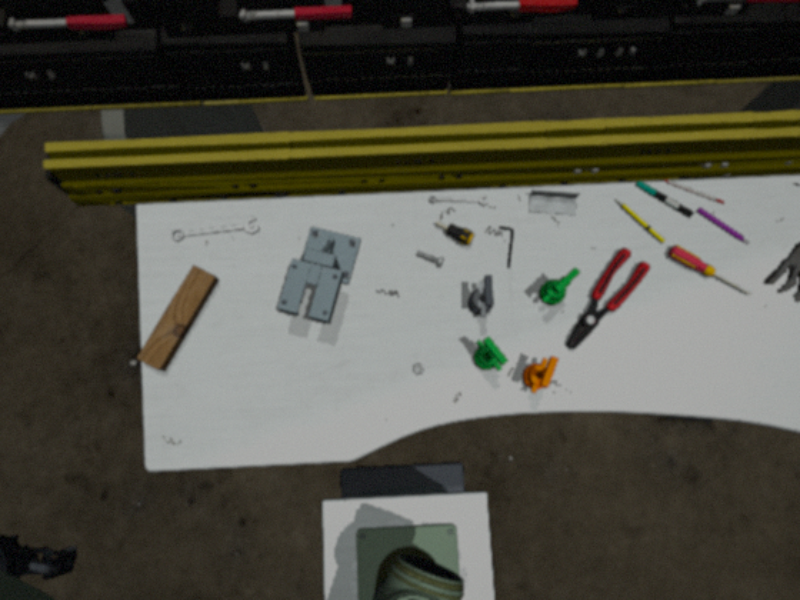

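View pics/side.png

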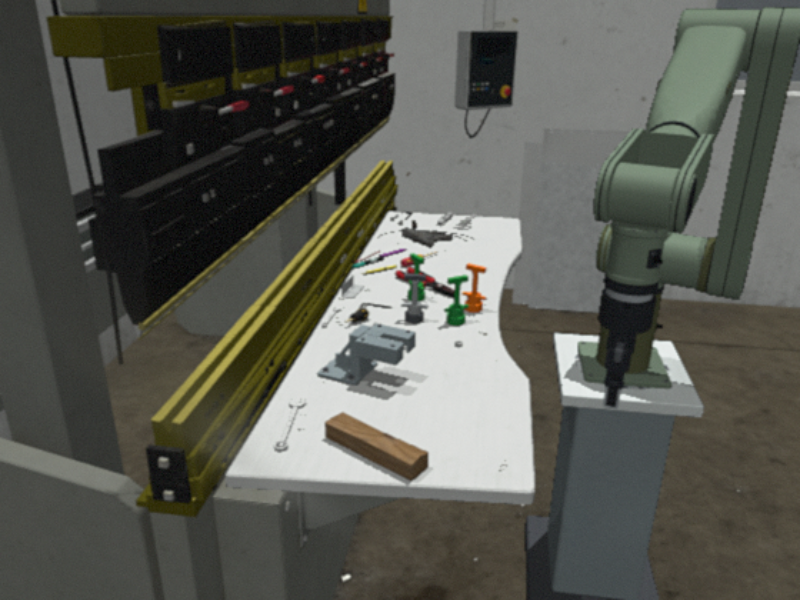

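Candidates (800×600 top picture): grey steel (480,297), green (553,290), green (489,353), orange (540,373). The grey one fits "steel". I'll confirm it with a crop and triangulate.

```bash
cat > h.py <<'E'
from bench import sensors, eyes
import cv2, numpy as np
from scipy.optimize import least_squares
from scipy.spatial.transform import Rotation as Rn
def ray(P,rc):
    d=np.linalg.inv(P["mtx"])@[rc[1],rc[0],1]; R=np.array(P["R"]); return -R.T@np.array(P["t"]), R.T@d
def at_z(P,rc,z):
    c,d=ray(P,rc); return c+d*(z-c[2])/d[2]
def proj(P,X):
    c=np.atleast_2d(X)@np.array(P["R"]).T+np.array(P["t"]); p=c@np.array(P["mtx"]).T; return p[:,1::-1]/p[:,2:]
def state():
    o=sensors.get_obs(); q=o["orientation"]; R=Rn.from_quat(np.array(q)[[1,2,3,0]]).as_matrix()
    print("t",round(o["time"],2),"p",np.round(np.array(o["eef_pos"])*1e3,1).tolist(),"x",np.round(R[:,0],3).tolist(),"y",np.round(R[:,1],3).tolist(),"F",np.round(o["wrist_force"],1).tolist(),"T",np.round(o["torque"],2).tolist(),"op",round(o["opening"],3),"j6",round(o["joint_positions"][5],3)); return o,R
E
python3 - <<'E'
from h import *
T=eyes.camera_params("top"); S=eyes.camera_params("side")
for n,rc,z in (("foot",(211.2,335.5),0),("lugs",(207.7,335),.038),("tbar",(203.1,339.1),.124),("hanger",(214,221),0),("mouth",(219.7,211.7),.112),("socket",(205.6,220.8),.078)): print(n,np.round(at_z(T,rc,z),3))
for n,rc,z in (("foot",(223.6,292.7),0),("lugs",(212.7,287.8),.038),("tbar",(194,289.3),.124),("hanger",(266,270.3),0),("mouth",(238.2,284.5),.112),("socket",(244.3,270.9),.078)): print("S",n,np.round(at_z(S,rc,z),3))
a=eyes.read_camera("top"); 
A=cv2.resize(a[180:280,310:410],(400,400),interpolation=cv2.INTER_CUBIC);B=cv2.resize(a[150:250,170:270],(400,400),interpolation=cv2.INTER_CUBIC)
cv2.imwrite("pics/crop.png",np.hstack([A,B]))
E
```

```text
foot [ 0.524 -0.174  0.   ]
lugs [ 0.527 -0.168  0.038]
tbar [ 0.523 -0.168  0.124]
hanger [0.532 0.164 0.   ]
mouth [0.496 0.175 0.112]
socket [0.541 0.154 0.078]
S foot [ 0.511 -0.174  0.   ]
S lugs [ 0.533 -0.189  0.038]
S tbar [ 0.526 -0.169  0.124]
S hanger [0.541 0.166 0.   ]
S mouth [0.495 0.181 0.112]
S socket [0.54  0.164 0.078]
```

View pics/crop.png

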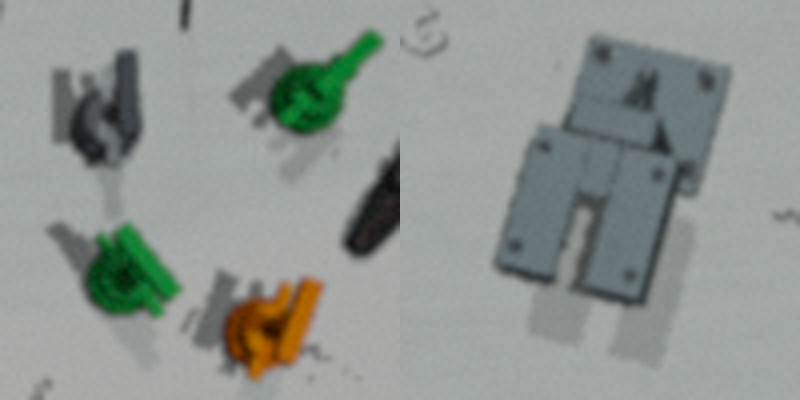

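Steel foot confirmed: dark grey at crop (125,90), T-bar nearly along world x. The hanger slot opens towards the robot, yaw about −0.25. Moving over the foot.

Emit:
{"name": "play_rows", "arguments": {
  "deltas": [
    {"offset":[-27,-31,-1],"roll":0,"grip":1},
    {"offset":[-27,-31,-1],"roll":0,"grip":1},
    {"offset":[-27,-31,-1],"roll":0,"grip":1},
    {"offset":[-27,-31,-1],"roll":0,"grip":1},
    {"offset":[-27,-31,-1],"roll":0,"grip":1}
  ]
}}

```text
time: 1.17
eef_pos: [0.2256, 0.3778, 0.2364]
orientation: [0.0, 0.112, 0.994, 0.0]
wrist_force: [1.0, -0.1, -0.2]
opening: 1.005
```

Emit:
{"name": "play_rows", "arguments": {
  "deltas": [
    {"offset":[-27,-31,-1],"roll":0,"grip":1},
    {"offset":[-27,-31,-1],"roll":0,"grip":1},
    {"offset":[-27,-31,-1],"roll":0,"grip":1},
    {"offset":[-27,-31,-1],"roll":0,"grip":1},
    {"offset":[-27,-31,-1],"roll":0,"grip":1}
  ]
}}

```text
time: 1.58
eef_pos: [0.3228, 0.1964, 0.2417]
orientation: [0.001, 0.112, 0.994, 0.0]
wrist_force: [1.7, 0.4, -0.4]
opening: 1.002
```

Emit:
{"name": "play_rows", "arguments": {
  "deltas": [
    {"offset":[-27,-31,-1],"roll":0,"grip":1},
    {"offset":[-27,-31,-1],"roll":0,"grip":1},
    {"offset":[-27,-31,-1],"roll":0,"grip":1},
    {"offset":[-27,-31,-1],"roll":0,"grip":1},
    {"offset":[-27,-31,-1],"roll":0,"grip":1}
  ]
}}

```text
time: 2.0
eef_pos: [0.42, 0.0148, 0.2468]
orientation: [0.001, 0.112, 0.994, 0.0]
wrist_force: [1.6, 1.2, 0.7]
opening: 0.997
```

Emit:
{"name": "play_rows", "arguments": {
  "deltas": [
    {"offset":[-27,-31,0],"roll":-0.05,"grip":1},
    {"offset":[-27,-31,0],"roll":-0.05,"grip":1},
    {"offset":[-27,-31,0],"roll":-0.05,"grip":1},
    {"offset":[-20,-20,0],"roll":0,"grip":1},
    {"offset":[0,0,0],"roll":0,"grip":1}
  ]
}}

```text
time: 2.42
eef_pos: [0.5041, -0.1149, 0.2463]
orientation: [0.001, 0.04, 0.999, -0.001]
wrist_force: [0.4, 0.5, 0.6]
opening: 0.998
```

```bash
cat >> h.py <<'E'
def wshot(name,targets):
    state(); P=eyes.camera_params("wrist"); im=eyes.read_camera("wrist"); cv2.imwrite(name,im)
    R=np.array(P["R"]); print("cam",np.round(-R.T@np.array(P["t"]),3).tolist(),"fwd",np.round(R[2],2).tolist())
    for t,z in targets:
        print(t,[(np.round(d["position"],0).tolist(),round(d["conf"],2),(at_z(P,d["position"],z)[:2]*1e3).round(1).tolist()) for d in eyes.tip_of("wrist",t) if d["conf"]>.3])
    return P,im
E
python3 -c "
from h import *
wshot('pics/w1.png',[('t_bar',.124),('lifting_foot',0),('lugs',.038)])"
```

```text
t 2.42 p [504.1, -114.9, 246.3] x [-0.997, 0.08, -0.002] y [0.08, 0.997, -0.002] F [0.4, 0.5, 0.6] T [0.01, 0.02, -0.01] op 0.998 j6 -1.882
cam [0.424, -0.108, 0.388] fwd [0.32, -0.03, -0.95]
t_bar [([65.0, 172.0], 0.78, [410.5, -179.4]), ([6.0, 11.0], 0.69, [367.9, -274.8]), ([222.0, 205.0], 0.57, [522.4, -174.0]), ([254.0, 16.0], 0.57, [537.2, -323.7])]
lifting_foot [([68.0, 208.0], 0.91, [409.4, -179.2]), ([30.0, 103.0], 0.91, [368.4, -272.8]), ([202.0, 92.0], 0.65, [535.0, -323.2]), ([181.0, 225.0], 0.57, [523.9, -176.8])]
lugs [([214.0, 76.0], 0.94, [535.5, -321.2]), ([190.0, 220.0], 0.89, [522.7, -175.8]), ([67.0, 203.0], 0.76, [409.8, -176.2]), ([21.0, 82.0], 0.75, [365.8, -272.9])]
```

View pics/w1.png

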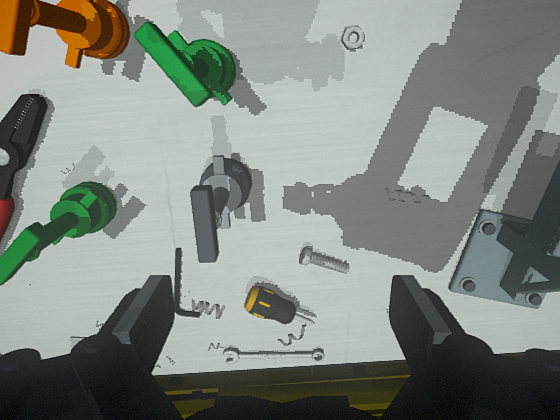

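Steel foot at (225,190), its T-bar running (203,187)–(207,261). Next, its yaw and the gripper offset.

```bash
python3 - <<'E'
from h import *
im=cv2.imread("pics/w1.png"); P=eyes.camera_params("wrist")
c=im[140:280,160:280]; cv2.imwrite("pics/c1.png",cv2.resize(c,(600,700)[:2],interpolation=cv2.INTER_CUBIC)[:600])
for n,pts in (("L",[(188,192),(262,197)]),("R",[(185,214),(260,218)])):
    a,b=[at_z(P,p,.132) for p in pts]; d=b-a; print(n,a[:2].round(4),b[:2].round(4),"len",np.linalg.norm(d).round(4),"yaw",np.arctan2(d[1],d[0]).round(3))
# template fit: bar top face projected
def edge(v):
    x,y,t=v; L=np.array([[.029,.007],[.029,-.007],[-.029,-.007],[-.029,.007]])
    R=np.array([[np.cos(t),-np.sin(t)],[np.sin(t),np.cos(t)]]); return np.c_[L@R.T+[x,y],np.full(4,.132)]
g=cv2.cvtColor(im,cv2.COLOR_BGR2GRAY); print(g[186:265:8,186:226:2])
E
```

```text
L [ 0.4893 -0.1714] [ 0.5471 -0.1762] len 0.058 yaw -0.083
R [ 0.4883 -0.1556] [ 0.5466 -0.1602] len 0.0585 yaw -0.078
[[195 196 196 203  94  50  58  64  60  58  60  58  54 143 140 143 140 115
  138 139]
 [196 201 114  95  94 100  96  97  96  99  99  72  60  64  81  77  76  77
   72  74]
 [195 200 190  84  97  96  98  98  99  98 100  81  61  56  69  72  69  75
   70  69]
 [195 196 202 119  97  95  99  96 100  98  98  92  72  58  65  74  69  70
   81 168]
 [194 194 194 189  85  96  96  97  98  96 102 101  84  61  56  90  89 130
  140 154]
 [195 197 194 199 116  97  97  97  96  99  98  98  95  70  61  71 104 131
  156 157]
 [197 198 197 194 191  84  97  96  98  96 102 100 100  73  59  75 205 196
  197 196]
 [196 198 196 196 199 117  99  95  98 100  98 102 100  91  66  57 145 199
  194 197]
 [195 197 194 193 194 192  84  96  98  97  98 100 101  98  83  66  95 201
  195 197]
 [195 194 197 195 194 198 114  97  97  99  99  98 103 102  91  77 206 195
  198 198]]
```

View pics/c1.png

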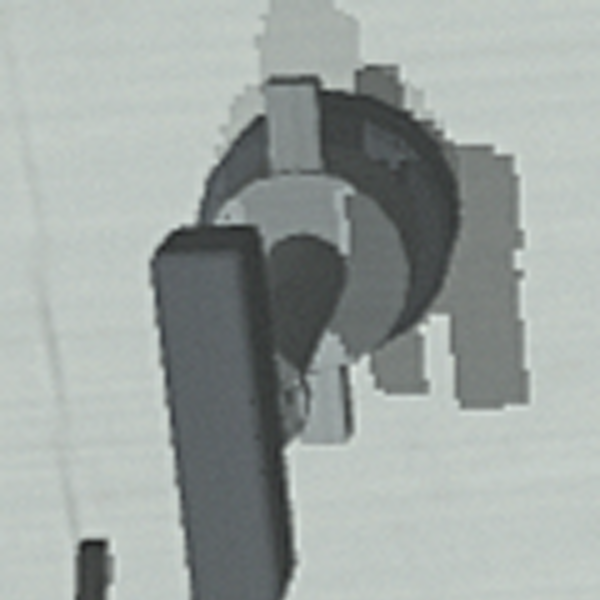

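```bash
python3 - <<'E'
from h import *
im=cv2.imread("pics/w1.png"); P=eyes.camera_params("wrist"); g=cv2.cvtColor(im,cv2.COLOR_BGR2GRAY)
print(g[180:198,200],g[254:272,206]); 
for r in (200,225,250): print(r,g[r,186:222])
E
```

```text
[ 92  92  76  80  82  62  64  65  65  61  76  88  95 101  97  98  99  98] [ 99 100  99  99  99  97  98  96 124 207 198 197 198 199 195 194 196 197]
200 [194 196 195 203 186  75  87  98  95  95  99  97  97  96  99 101  99  97
  99 101 100  96  82  66  59  59  61  62  72  72  72  75  71  71  70  73]
225 [195 198 196 197 197 198 206 189  98  85  98  96  97  95  99  95  96 100
  98  96  99 101  97  99  93  81  66  62  59  61  79 106 107  92 104 161]
250 [195 194 197 193 194 193 193 191 194 199 192 116  84  97  96  98  98  99
  97  98  98  99 100 101 101  98  98  95  83  67  66  55  95 176 201 196]
```

```bash
python3 - <<'E'
from h import *
P=eyes.camera_params("wrist"); o,R=state()
a,b=at_z(P,(190.5,198.2),.132),at_z(P,(262,207),.132); d=b-a; m=(a+b)/2
print(a,b,np.linalg.norm(d),"yaw",np.arctan2(d[1],d[0]),"mid",m); dd=np.r_[m[:2]-o["eef_pos"][:2],0]
print("tool off mm",R.T@dd*1e3)
E
```

```text
t 2.62 p [500.7, -109.3, 246.0] x [-0.997, 0.074, 0.001] y [0.074, 0.997, 0.001] F [0.0, -0.2, -0.2] T [0.02, -0.04, -0.06] op 0.999 j6 -1.881
[ 0.49144285 -0.16730734  0.132     ] [ 0.54762108 -0.16870436  0.132     ] 0.056195601126408916 yaw -0.024862409471147838 mid [ 0.51953196 -0.16800585  0.132     ]
tool off mm [-23.14951681 -57.15607879  -0.05832255]
```

Emit:
{"name": "play_rows", "arguments": {
  "deltas": [
    {"offset":[-14,-31,15],"roll":-0.045,"grip":1},
    {"offset":[-13,-31,15],"roll":0,"grip":1},
    {"offset":[0,0,20],"roll":0,"grip":1},
    {"offset":[0,0,0],"roll":0,"grip":1},
    {"offset":[0,0,0],"roll":0,"grip":1}
  ]
}}

```text
time: 3.03
eef_pos: [0.5235, -0.1715, 0.1952]
orientation: [-0.002, 0.014, 1.0, 0.001]
wrist_force: [-0.3, 0.1, 0.3]
opening: 0.997
```

```bash
python3 - <<'E'
from h import *
P,im=wshot('pics/w2.png',[('t_bar',.124),('lifting_foot',0),('lugs',.038)])
state(); X=[.523,-.173,.132]; print(proj(P,[X,[.494,-.173,.132],[.552,-.173,.132]]))
E
```

```text
t 3.03 p [523.5, -171.5, 195.2] x [-1.0, 0.029, 0.003] y [0.029, 1.0, 0.002] F [-0.3, 0.1, 0.3] T [0.05, -0.02, 0.02] op 0.997 j6 -2.016
cam [0.444, -0.17, 0.337] fwd [0.31, -0.01, -0.95]
t_bar [([244.0, 36.0], 0.88, [536.0, -322.8]), ([219.0, 274.0], 0.78, [523.8, -176.0]), ([10.0, 260.0], 0.76, [409.7, -179.2])]
lifting_foot [([188.0, 118.0], 0.92, [534.8, -322.8]), ([40.0, 270.0], 0.81, [412.2, -177.6]), ([169.0, 280.0], 0.56, [521.6, -172.3])]
lugs [([34.0, 267.0], 0.78, [411.8, -178.7]), ([204.0, 100.0], 0.7, [538.0, -322.7]), ([181.0, 274.0], 0.56, [522.7, -177.3])]
t 3.23 p [525.7, -172.6, 198.1] x [-1.0, 0.028, -0.003] y [0.028, 1.0, -0.001] F [-0.5, 0.3, 0.0] T [-0.03, 0.03, 0.02] op 0.999 j6 -2.016
[[222.62851914 278.43456516]
 [174.16670049 276.85443876]
 [267.26110926 279.8898373 ]]
```

View pics/w2.png

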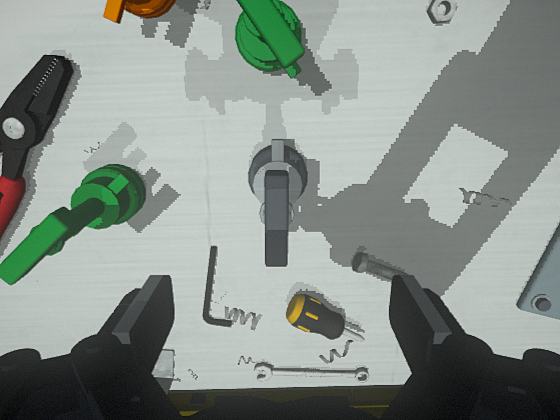

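Bar at (276,221), in line with the jaws; about 2–3 mm of correction, then descend and grip.

Emit:
{"name": "play_rows", "arguments": {
  "deltas": [
    {"offset":[3,-2,30],"roll":0,"grip":1},
    {"offset":[0,0,30],"roll":0,"grip":1},
    {"offset":[0,0,22],"roll":0,"grip":1},
    {"offset":[0,0,8],"roll":0,"grip":1},
    {"offset":[0,0,0],"roll":0,"grip":1}
  ]
}}

```text
time: 3.65
eef_pos: [0.5206, -0.1741, 0.1048]
orientation: [-0.002, 0.015, 1.0, 0.001]
wrist_force: [-0.7, -0.2, -0.5]
opening: 0.997
```

Emit:
{"name": "play_rows", "arguments": {
  "deltas": [
    {"offset":[0,0,0],"roll":0,"grip":0},
    {"offset":[0,0,0],"roll":0,"grip":0},
    {"offset":[0,0,0],"roll":0,"grip":0},
    {"offset":[0,0,0],"roll":0,"grip":0},
    {"offset":[0,0,0],"roll":0,"grip":0}
  ],
  "newtons": 80
}}

```text
time: 4.07
eef_pos: [0.5228, -0.1757, 0.1075]
orientation: [0.001, 0.015, 1.0, -0.001]
wrist_force: [-0.0, 0.8, -0.1]
opening: 0.297
```

Emit:
{"name": "play_rows", "arguments": {
  "deltas": [
    {"offset":[0,0,0],"roll":0,"grip":0},
    {"offset":[0,0,0],"roll":0,"grip":0},
    {"offset":[0,0,0],"roll":0,"grip":0},
    {"offset":[0,0,0],"roll":0,"grip":0},
    {"offset":[0,0,0],"roll":0,"grip":0}
  ],
  "newtons": 100
}}

```text
time: 4.48
eef_pos: [0.5226, -0.1752, 0.1073]
orientation: [0.001, 0.015, 1.0, 0.0]
wrist_force: [-1.2, 2.2, 5.7]
opening: 0.142
```

```bash
python3 -c "
from h import *
state()"
```

```text
t 4.48 p [522.6, -175.2, 107.3] x [-1.0, 0.03, -0.001] y [0.03, 1.0, 0.0] F [-1.2, 2.2, 5.7] T [0.34, 0.15, -0.07] op 0.142 j6 -2.022
```

Emit:
{"name": "play_rows", "arguments": {
  "deltas": [
    {"offset":[0,0,-5],"roll":0,"grip":0},
    {"offset":[0,0,-15],"roll":0,"grip":0},
    {"offset":[0,0,-20],"roll":0,"grip":0},
    {"offset":[0,0,-20],"roll":0,"grip":0},
    {"offset":[0,0,0],"roll":0,"grip":0}
  ],
  "newtons": 120
}}

```text
time: 4.9
eef_pos: [0.524, -0.1766, 0.1695]
orientation: [0.003, 0.015, 1.0, -0.002]
wrist_force: [0.6, -0.6, -3.5]
opening: 0.141
```

Emit:
{"name": "play_rows", "arguments": {
  "deltas": [
    {"offset":[5,15,0],"roll":0,"grip":0},
    {"offset":[10,30,0],"roll":0,"grip":0},
    {"offset":[14,34,0],"roll":0,"grip":0},
    {"offset":[14,34,0],"roll":0,"grip":0},
    {"offset":[14,34,0],"roll":0,"grip":0}
  ]
}}

```text
time: 5.32
eef_pos: [0.4666, -0.0248, 0.1637]
orientation: [-0.002, 0.015, 1.0, 0.001]
wrist_force: [2.0, -0.3, -4.6]
opening: 0.138
```

Emit:
{"name": "play_rows", "arguments": {
  "deltas": [
    {"offset":[14,34,0],"roll":0,"grip":0},
    {"offset":[14,34,0],"roll":0,"grip":0},
    {"offset":[14,34,0],"roll":0,"grip":0},
    {"offset":[8,20,0],"roll":0,"grip":0},
    {"offset":[4,8,0],"roll":0,"grip":0}
  ]
}}

```text
time: 5.73
eef_pos: [0.4155, 0.1077, 0.1638]
orientation: [-0.003, 0.013, 1.0, 0.0]
wrist_force: [-0.2, -0.3, -3.8]
opening: 0.134
```

Emit:
{"name": "play_rows", "arguments": {
  "deltas": [
    {"offset":[0,0,0],"roll":0,"grip":0},
    {"offset":[0,0,0],"roll":0,"grip":0},
    {"offset":[0,0,0],"roll":0,"grip":0}
  ]
}}

```text
time: 5.98
eef_pos: [0.4194, 0.1039, 0.1657]
orientation: [-0.0, 0.015, 1.0, -0.0]
wrist_force: [-0.5, -0.5, -4.4]
opening: 0.139
```

```bash
python3 - <<'E'
from h import *
P,im=wshot('pics/w3.png',[('slot_mouth',.112),('hanger',0),('socket',.078),('lugs',.098),('t_bar',.184)])
state()
import pickle; pickle.dump(P,open("w3.pkl","wb"))
P=eyes.camera_params("top"); a=eyes.read_camera("top"); cv2.imwrite("pics/top3.png",a)
for t,z in (('slot_mouth',.112),('hanger',0),('socket',.078)): print(t,[(np.round(d["position"],1).tolist(),round(d["conf"],2),at_z(P,d["position"],z).round(4).tolist()) for d in eyes.tip_of("top",t)])
E
```

```text
t 5.98 p [419.4, 103.9, 165.7] x [-1.0, 0.031, 0.001] y [0.031, 1.0, -0.001] F [-0.5, -0.5, -4.4] T [-0.0, -0.03, -0.01] op 0.139 j6 -1.497
cam [0.339, 0.106, 0.307] fwd [0.31, -0.01, -0.95]
slot_mouth []
hanger [([304.0, 347.0], 0.88, [542.8, 162.4])]
socket []
lugs [([221.0, 280.0], 0.97, [419.9, 103.3])]
t_bar [([299.0, 280.0], 0.64, [418.4, 103.6])]
t 6.28 p [419.6, 104.2, 166.3] x [-1.0, 0.031, -0.0] y [0.031, 1.0, -0.0] F [-0.3, 0.1, -4.6] T [0.01, -0.05, -0.04] op 0.137 j6 -1.497
slot_mouth []
hanger [([243.4, 236.3], 0.66, [0.443, 0.121, 0.0]), ([212.5, 219.7], 0.63, [0.5368, 0.1673, 0.0])]
socket [([204.3, 221.4], 0.65, [0.5445, 0.1525, 0.078])]
```

View pics/w3.png

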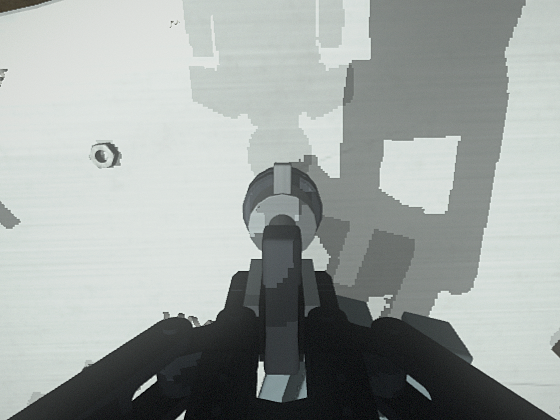

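Held foot is centred on the TCP within 1 mm (lugs at (280,221)). The hanger is hidden behind the gripper, so I'll go up and roll towards gate yaw to see it.

Emit:
{"name": "play_rows", "arguments": {
  "deltas": [
    {"offset":[0,0,-40],"roll":0,"grip":0},
    {"offset":[0,0,-40],"roll":0,"grip":0},
    {"offset":[-35,-2,-4],"roll":0,"grip":0},
    {"offset":[-35,-2,0],"roll":0,"grip":0},
    {"offset":[-35,-2,0],"roll":0,"grip":0}
  ]
}}

```text
time: 6.9
eef_pos: [0.5261, 0.0958, 0.2527]
orientation: [0.002, 0.015, 1.0, 0.0]
wrist_force: [0.5, -0.4, -4.9]
opening: 0.134
```

Emit:
{"name": "play_rows", "arguments": {
  "deltas": [
    {"offset":[-33,-2,0],"roll":0.12,"grip":0},
    {"offset":[0,0,0],"roll":0.12,"grip":0},
    {"offset":[0,0,0],"roll":0.12,"grip":0},
    {"offset":[0,0,0],"roll":0.12,"grip":0},
    {"offset":[0,0,0],"roll":0.12,"grip":0}
  ]
}}

```text
time: 7.32
eef_pos: [0.557, 0.0927, 0.2495]
orientation: [-0.001, 0.313, 0.95, -0.0]
wrist_force: [0.4, 0.8, -4.4]
opening: 0.141
```

Emit:
{"name": "play_rows", "arguments": {
  "deltas": [
    {"offset":[0,0,0],"roll":0.12,"grip":0},
    {"offset":[0,0,0],"roll":0.12,"grip":0},
    {"offset":[0,0,0],"roll":0.12,"grip":0},
    {"offset":[0,0,0],"roll":0.12,"grip":0},
    {"offset":[0,0,0],"roll":0.12,"grip":0}
  ]
}}

```text
time: 7.73
eef_pos: [0.5569, 0.0928, 0.2499]
orientation: [-0.0, 0.579, 0.815, -0.0]
wrist_force: [-0.2, -0.2, -4.5]
opening: 0.137
```

Emit:
{"name": "play_rows", "arguments": {
  "deltas": [
    {"offset":[0,0,0],"roll":0,"grip":0},
    {"offset":[0,0,0],"roll":0,"grip":0},
    {"offset":[0,0,0],"roll":0,"grip":0}
  ]
}}

```text
time: 7.98
eef_pos: [0.5569, 0.0928, 0.2501]
orientation: [-0.0, 0.576, 0.818, -0.0]
wrist_force: [-0.5, 0.0, -4.5]
opening: 0.138
```

```bash
python3 - <<'E'
from h import *
P,im=wshot('pics/w4.png',[('slot_mouth',.112),('hanger',0),('socket',.078)])
state()
import pickle; pickle.dump(P,open("w4.pkl","wb"))
E
```

```text
t 7.98 p [556.9, 92.8, 250.1] x [-0.337, 0.942, 0.0] y [0.942, 0.337, -0.0] F [-0.5, 0.0, -4.5] T [0.02, 0.03, 0.03] op 0.138 j6 -0.332
cam [0.53, 0.169, 0.392] fwd [0.11, -0.3, -0.95]
slot_mouth []
hanger [([92.0, 291.0], 0.64, [543.7, 160.1])]
socket [([93.0, 294.0], 0.89, [543.5, 161.8])]
t 8.18 p [557.0, 92.8, 250.3] x [-0.335, 0.942, 0.0] y [0.942, 0.335, -0.0] F [-0.0, -0.0, -4.6] T [-0.02, 0.02, 0.03] op 0.139 j6 -0.33
```

View pics/w4.png

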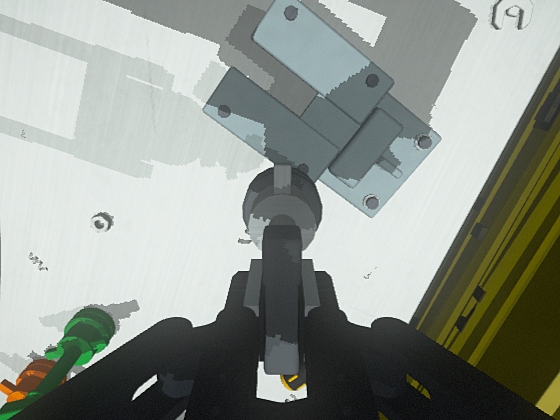

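```bash
cat > fit.py <<'E'
from h import *
import pickle
from scipy.ndimage import map_coordinates
from scipy.optimize import minimize
im=cv2.imread("pics/w4.png"); P=pickle.load(open("w4.pkl","rb"))
g=cv2.GaussianBlur(cv2.cvtColor(im,cv2.COLOR_BGR2GRAY).astype(float),(0,0),1.0)
G=np.hypot(cv2.Sobel(g,cv2.CV_64F,1,0),cv2.Sobel(g,cv2.CV_64F,0,1)); G=np.minimum(G,150)
S=[((-50,11),(8,11)),((-50,-11),(8,-11)),((-50,-50),(-50,-11)),((-50,11),(-50,50)),((-50,-50),(50,-50)),((-50,50),(50,50)),((11,-9),(11,9))]
def pts(v,s,n=40):
    a,b=np.array(s,float)/1e3; L=a+(b-a)*np.linspace(0,1,n)[:,None]; c,sn=np.cos(v[2]),np.sin(v[2])
    return np.c_[L@np.array([[c,sn],[-sn,c]])+np.array(v[:2]),np.full(n,.112)]
def cost(v,G=G):
    t=0
    for s in S: 
        p=proj(P,pts(v,s)); ok=((p>1)&(p<[418,558])).all(1)&(p[:,0]<170)
        t-=map_coordinates(G,p[ok].T,order=1).sum()
    return t
best=None
for x in np.arange(.525,.556,.002):
  for y in np.arange(.15,.178,.002):
    for w in np.arange(-.45,-.1,.02):
      c=cost((x,y,w)); 
      if best is None or c<best[0]: best=(c,(x,y,w))
r=minimize(cost,best[1],method="Nelder-Mead",options=dict(initial_simplex=np.array(best[1])+np.array([[0,0,0],[.002,0,0],[0,.002,0],[0,0,.02]])))
print(best,r.x,r.fun)
k=np.kron(im[0:200,170:450],np.ones((1,1,1),np.uint8)); k=cv2.resize(im[0:200,170:450],None,fx=2.8,fy=2.8,interpolation=cv2.INTER_CUBIC)
for s in S:
    p=(proj(P,pts(r.x,s))-[0,170])*2.8; cv2.polylines(k,[p[:,::-1].astype(int)],False,(0,0,255),1)
cv2.imwrite("pics/fit.png",k)
E
python3 fit.py
```

```text
(np.float64(-21592.87220412528), (np.float64(0.545), np.float64(0.162), np.float64(-0.3099999999999999))) [ 0.54588641  0.16169575 -0.30476305] -24839.448568007465
```

View pics/fit.png

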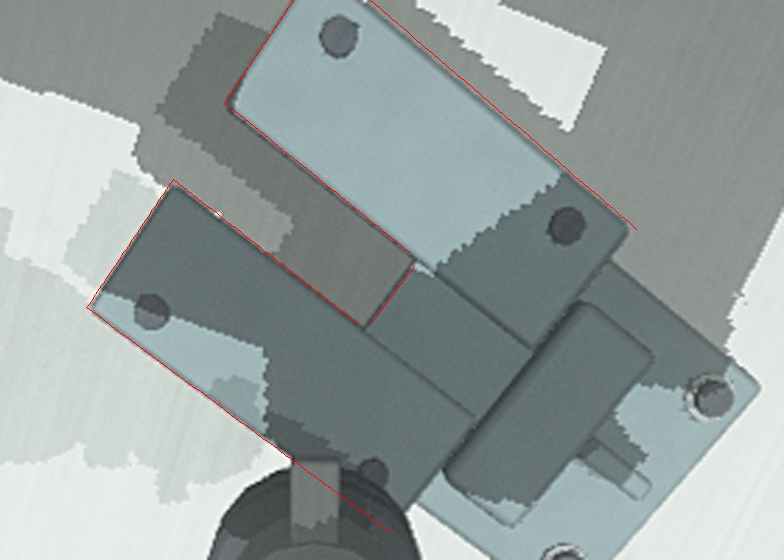

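Fit matches the slot and head edges: axis (0.546, 0.162), yaw −0.305. Moving to the front standoff, 130 mm before the axis, at gate yaw.

Emit:
{"name": "play_rows", "arguments": {
  "deltas": [
    {"offset":[29,-18,0],"roll":0,"grip":0},
    {"offset":[30,-18,0],"roll":0,"grip":0},
    {"offset":[30,-18,0],"roll":0,"grip":0},
    {"offset":[30,-18,0],"roll":0,"grip":0},
    {"offset":[28,-19,0],"roll":0,"grip":0}
  ]
}}

```text
time: 8.6
eef_pos: [0.4208, 0.2018, 0.2504]
orientation: [0.0, 0.577, 0.817, 0.0]
wrist_force: [0.7, -0.0, -3.9]
opening: 0.134
```

Emit:
{"name": "play_rows", "arguments": {
  "deltas": [
    {"offset":[0,0,20],"roll":0.1,"grip":0},
    {"offset":[0,0,40],"roll":0.023,"grip":0},
    {"offset":[0,0,40],"roll":0,"grip":0},
    {"offset":[0,0,24],"roll":0,"grip":0},
    {"offset":[0,0,0],"roll":0,"grip":0}
  ]
}}

```text
time: 9.02
eef_pos: [0.4164, 0.1995, 0.1206]
orientation: [-0.004, 0.626, 0.78, -0.005]
wrist_force: [-1.5, -0.8, -5.2]
opening: 0.139
```

Emit:
{"name": "play_rows", "arguments": {
  "deltas": [
    {"offset":[0,0,0],"roll":0,"grip":0},
    {"offset":[0,0,0],"roll":0,"grip":0}
  ]
}}

```text
time: 9.18
eef_pos: [0.424, 0.2014, 0.1283]
orientation: [0.001, 0.626, 0.78, 0.002]
wrist_force: [1.0, 1.4, -4.3]
opening: 0.137
```

```bash
cat >> h.py <<'E'
AX=np.array([.5459,.1617]); PS=-.3048
def rel():
    o,R=state(); d=np.array(o["eef_pos"])[:2]-AX; u=np.array([np.cos(PS),np.sin(PS)]); v=np.array([-u[1],u[0]])
    xy=np.arctan2(R[1,0],R[0,0]); print("hanger x,y mm",round(d@u*1e3,1),round(d@v*1e3,1),"foot z",round(o["eef_pos"][2]*1e3-107,1),"yaw err from gate",round(xy-(PS+2.0944),3))
    tgt=lambda a,b: R.T@np.r_[u*a+v*b,0]
    print("tool vec per mm of +hx",tgt(1,0).round(3),"hy",tgt(0,1).round(3)); return o,R
E
python3 -c "
from h import *
rel()"
```

```text
t 9.18 p [424.0, 201.4, 128.3] x [-0.216, 0.976, 0.0] y [0.976, 0.216, 0.004] F [1.0, 1.4, -4.3] T [0.01, -0.06, 0.0] op 0.137 j6 0.04
hanger x,y mm -128.2 1.3 foot z 21.3 yaw err from gate -0.001
tool vec per mm of +hx [-0.499  0.866  0.003] hy [0.866 0.499 0.002]
```

Emit:
{"name": "play_rows", "arguments": {
  "deltas": [
    {"offset":[-13,20,0],"roll":0,"grip":0},
    {"offset":[-12,20,0],"roll":0,"grip":0},
    {"offset":[-11,20,0],"roll":0,"grip":0},
    {"offset":[0,0,0],"roll":0,"grip":0},
    {"offset":[0,0,0],"roll":0,"grip":0}
  ]
}}

```text
time: 9.6
eef_pos: [0.4923, 0.1787, 0.1297]
orientation: [0.002, 0.627, 0.779, 0.003]
wrist_force: [-0.9, 0.5, -3.5]
opening: 0.141
```

```bash
python3 - <<'E'
from h import *
rel()
P=eyes.camera_params("wrist"); im=eyes.read_camera("wrist")
print([(d["position"],d["conf"],at_z(P,d["position"],.057)) for d in eyes.tip_of("wrist","lugs")][:2])
cv2.imwrite("pics/w5.png",np.hstack([im[100:400,140:420],cv2.resize(eyes.read_camera("top")[150:270,170:290],(300,300),interpolation=cv2.INTER_CUBIC)]))
rel()
E
```

```text
t 9.6 p [492.3, 178.7, 129.7] x [-0.215, 0.977, -0.0] y [0.977, 0.215, 0.007] F [-0.9, 0.5, -3.5] T [-0.03, 0.05, -0.03] op 0.141 j6 -0.034
hanger x,y mm -56.3 0.1 foot z 22.7 yaw err from gate -0.002
tool vec per mm of +hx [-0.498  0.867  0.006] hy [0.867 0.498 0.003]
[([220.5, 279.8], 0.94, array([0.49295764, 0.17737663, 0.057     ]))]
t 9.75 p [488.6, 179.0, 127.5] x [-0.216, 0.976, 0.0] y [0.976, 0.216, 0.002] F [-0.1, -0.0, -3.4] T [0.01, -0.01, -0.04] op 0.134 j6 -0.034
hanger x,y mm -59.8 -0.7 foot z 20.5 yaw err from gate -0.001
tool vec per mm of +hx [-0.499  0.866  0.001] hy [0.866 0.499 0.001]
```

View pics/w5.png

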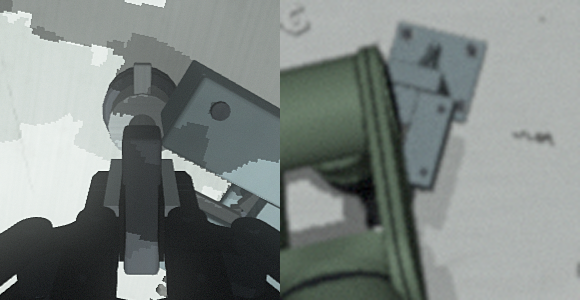

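Emit:
{"name": "play_rows", "arguments": {
  "deltas": [
    {"offset":[-1.6,4.8,0],"roll":0,"grip":0},
    {"offset":[-2.5,4.3,0],"roll":0,"grip":0},
    {"offset":[-2.5,4.3,0],"roll":0,"grip":0},
    {"offset":[-2.5,4.3,0],"roll":0,"grip":0},
    {"offset":[-2.5,4.3,0],"roll":0,"grip":0}
  ]
}}

```text
time: 10.17
eef_pos: [0.5129, 0.172, 0.1263]
orientation: [0.0, 0.626, 0.78, 0.0]
wrist_force: [-0.0, -0.0, -4.5]
opening: 0.14
```

```bash
python3 -c "
from h import *
rel()"
```

```text
t 10.17 p [512.9, 172.0, 126.3] x [-0.216, 0.976, -0.0] y [0.976, 0.216, 0.0] F [-0.0, -0.0, -4.5] T [-0.05, 0.02, -0.03] op 0.14 j6 -0.055
hanger x,y mm -34.5 -0.0 foot z 19.3 yaw err from gate -0.001
tool vec per mm of +hx [-0.499  0.866  0.   ] hy [0.866 0.499 0.   ]
```

Emit:
{"name": "play_rows", "arguments": {
  "deltas": [
    {"offset":[-4,6.9,0],"roll":0,"grip":0},
    {"offset":[-4,6.9,0],"roll":0,"grip":0},
    {"offset":[-4,6.9,0],"roll":0,"grip":0},
    {"offset":[-3,5.2,0],"roll":0,"grip":0},
    {"offset":[-2,3.5,0],"roll":0,"grip":0}
  ]
}}

```text
time: 10.58
eef_pos: [0.546, 0.1614, 0.1263]
orientation: [0.0, 0.626, 0.78, 0.0]
wrist_force: [0.1, -1.3, -4.4]
opening: 0.14
```

Emit:
{"name": "play_rows", "arguments": {
  "deltas": [
    {"offset":[0,0,0],"roll":0,"grip":0},
    {"offset":[0,0,0],"roll":0,"grip":0},
    {"offset":[0,0,0],"roll":0,"grip":0}
  ]
}}

```text
time: 10.83
eef_pos: [0.5443, 0.1619, 0.1261]
orientation: [-0.0, 0.626, 0.78, -0.0]
wrist_force: [0.1, -0.6, -4.3]
opening: 0.135
```

```bash
python3 -c "
from h import *
rel()
P=eyes.camera_params('wrist'); im=eyes.read_camera('wrist'); cv2.imwrite('pics/w6.png',im)
print([(d['position'],d['conf'],at_z(P,d['position'],.057)) for d in eyes.tip_of('wrist','lugs')][:2])
for t,z in (('socket',.078),('slot_mouth',.112)): print(t,[(d['position'],d['conf'],at_z(P,d['position'],z)) for d in eyes.tip_of('wrist',t)][:2])
"
```

```text
t 10.83 p [544.3, 161.9, 126.1] x [-0.216, 0.976, 0.0] y [0.976, 0.216, -0.001] F [0.1, -0.6, -4.3] T [0.04, 0.04, 0.02] op 0.135 j6 -0.081
hanger x,y mm -1.6 -0.2 foot z 19.1 yaw err from gate -0.001
tool vec per mm of +hx [-0.499  0.866 -0.001] hy [ 0.866  0.499 -0.   ]
[]
socket []
slot_mouth [([215.0, 182.9], 0.95, array([0.49771918, 0.17570141, 0.112     ]))]
```

Emit:
{"name": "play_rows", "arguments": {
  "deltas": [
    {"offset":[-0.6,1.1,0],"roll":0,"grip":0},
    {"offset":[0,0,-2.5],"roll":0,"grip":0},
    {"offset":[0,0,-2.5],"roll":0,"grip":0},
    {"offset":[0,0,-2],"roll":0,"grip":0},
    {"offset":[0,0,-2],"roll":0,"grip":0}
  ]
}}

```text
time: 11.45
eef_pos: [0.546, 0.1616, 0.1356]
orientation: [0.0, 0.626, 0.78, -0.0]
wrist_force: [-0.6, 0.1, -4.0]
opening: 0.138
```

```bash
python3 -c "
from h import *
rel()"
```

```text
t 11.45 p [546.0, 161.6, 135.6] x [-0.216, 0.976, -0.0] y [0.976, 0.216, 0.0] F [-0.6, 0.1, -4.0] T [-0.03, 0.13, -0.01] op 0.138 j6 -0.082
hanger x,y mm 0.1 -0.1 foot z 28.6 yaw err from gate -0.001
tool vec per mm of +hx [-0.499  0.866  0.   ] hy [ 0.866  0.499 -0.   ]
```

Emit:
{"name": "play_rows", "arguments": {
  "deltas": [
    {"offset":[0,0,-2],"roll":0,"grip":0},
    {"offset":[0,0,-2],"roll":0,"grip":0},
    {"offset":[0,0,-2],"roll":0,"grip":0},
    {"offset":[0,0,-2],"roll":0,"grip":0},
    {"offset":[0,0,0],"roll":0,"grip":0}
  ]
}}

```text
time: 11.87
eef_pos: [0.5461, 0.1615, 0.1438]
orientation: [0.0, 0.626, 0.78, 0.0]
wrist_force: [-0.5, -0.3, -4.3]
opening: 0.138
```

```bash
python3 -c "
from h import *
rel()"
```

```text
t 11.87 p [546.1, 161.5, 143.8] x [-0.216, 0.976, -0.0] y [0.976, 0.216, 0.0] F [-0.5, -0.3, -4.3] T [-0.03, 0.11, 0.04] op 0.138 j6 -0.082
hanger x,y mm 0.2 -0.1 foot z 36.8 yaw err from gate -0.001
tool vec per mm of +hx [-0.499  0.866  0.   ] hy [ 0.866  0.499 -0.   ]
```

Emit:
{"name": "play_rows", "arguments": {
  "deltas": [
    {"offset":[0,0,-2],"roll":0,"grip":0},
    {"offset":[0,0,-1.5],"roll":0,"grip":0},
    {"offset":[0,0,-1.5],"roll":0,"grip":0},
    {"offset":[0,0,0],"roll":0,"grip":0},
    {"offset":[0,0,0],"roll":0,"grip":0}
  ]
}}

```text
time: 12.28
eef_pos: [0.5459, 0.1615, 0.1478]
orientation: [-0.0, 0.626, 0.78, -0.0]
wrist_force: [2.0, 0.8, -7.2]
opening: 0.135
```

```bash
python3 -c "
from h import *
rel()"
```

```text
t 12.28 p [545.9, 161.5, 147.8] x [-0.216, 0.976, 0.0] y [0.976, 0.216, -0.0] F [2.0, 0.8, -7.2] T [0.03, -0.26, 0.02] op 0.135 j6 -0.082
hanger x,y mm 0.0 -0.2 foot z 40.8 yaw err from gate -0.001
tool vec per mm of +hx [-0.499  0.866 -0.   ] hy [ 0.866  0.499 -0.   ]
```

Emit:
{"name": "play_rows", "arguments": {
  "deltas": [
    {"offset":[0,0,-1.5],"roll":0,"grip":0},
    {"offset":[0,0,-1.5],"roll":0,"grip":0},
    {"offset":[0,0,-1.5],"roll":0,"grip":0},
    {"offset":[0,0,-1],"roll":0,"grip":0},
    {"offset":[0,0,0],"roll":0,"grip":0}
  ]
}}

```text
time: 12.7
eef_pos: [0.5458, 0.1616, 0.1535]
orientation: [-0.0, 0.626, 0.78, -0.0]
wrist_force: [1.7, 0.5, -12.5]
opening: 0.139
```

```bash
python3 -c "
from h import *
rel()"
```

```text
t 12.7 p [545.8, 161.6, 153.5] x [-0.216, 0.976, 0.0] y [0.976, 0.216, -0.0] F [1.7, 0.5, -12.5] T [0.09, -0.45, 0.01] op 0.139 j6 -0.082
hanger x,y mm -0.0 -0.1 foot z 46.5 yaw err from gate -0.001
tool vec per mm of +hx [-0.499  0.866 -0.   ] hy [ 0.866  0.499 -0.   ]
```

Emit:
{"name": "play_rows", "arguments": {
  "deltas": [
    {"offset":[0,0,0.4],"roll":0.04,"grip":0},
    {"offset":[0,0,0],"roll":0.06,"grip":0},
    {"offset":[0,0,0],"roll":0.06,"grip":0},
    {"offset":[0,0,0],"roll":0.06,"grip":0},
    {"offset":[0,0,0],"roll":0.06,"grip":0}
  ]
}}

```text
time: 13.12
eef_pos: [0.5447, 0.1613, 0.1525]
orientation: [-0.001, 0.73, 0.684, -0.001]
wrist_force: [0.3, 0.2, -10.4]
opening: 0.139
```

```bash
python3 -c "
from h import *
rel()"
```

```text
t 13.12 p [544.7, 161.3, 152.5] x [0.065, 0.998, -0.001] y [0.998, -0.065, -0.003] F [0.3, 0.2, -10.4] T [0.01, -0.02, 0.06] op 0.139 j6 0.2
hanger x,y mm -1.0 -0.8 foot z 45.5 yaw err from gate -0.283
tool vec per mm of +hx [-0.238  0.971 -0.003] hy [ 0.971  0.238 -0.002]
```

Emit:
{"name": "play_rows", "arguments": {
  "deltas": [
    {"offset":[0,0,-0.3],"roll":0.09,"grip":0},
    {"offset":[0,0,0],"roll":0.09,"grip":0},
    {"offset":[0,0,0],"roll":0.09,"grip":0},
    {"offset":[0,0,0],"roll":0.09,"grip":0},
    {"offset":[0,0,0],"roll":0.06,"grip":0}
  ]
}}

```text
time: 13.53
eef_pos: [0.5446, 0.1612, 0.1527]
orientation: [-0.001, 0.856, 0.516, -0.002]
wrist_force: [0.1, 0.3, -11.6]
opening: 0.139
```

Emit:
{"name": "play_rows", "arguments": {
  "deltas": [
    {"offset":[0,0,0],"roll":0,"grip":0},
    {"offset":[0,0,0],"roll":0,"grip":0}
  ]
}}

```text
time: 13.7
eef_pos: [0.5447, 0.1613, 0.1528]
orientation: [-0.001, 0.855, 0.519, -0.002]
wrist_force: [-1.2, -0.3, -11.2]
opening: 0.133
```

```bash
python3 -c "
from h import *
rel()"
```

```text
t 13.7 p [544.7, 161.3, 152.8] x [0.462, 0.887, -0.002] y [0.887, -0.462, -0.003] F [-1.2, -0.3, -11.2] T [-0.05, 0.21, -0.07] op 0.133 j6 0.616
hanger x,y mm -1.1 -0.8 foot z 45.8 yaw err from gate -0.699
tool vec per mm of +hx [ 0.175  0.985 -0.003] hy [ 0.985 -0.175 -0.002]
```

Emit:
{"name": "play_rows", "arguments": {
  "deltas": [
    {"offset":[0.4,0.5,0],"roll":0.04,"grip":0},
    {"offset":[0,0,0],"roll":0.04,"grip":0},
    {"offset":[0,0,0],"roll":0.04,"grip":0},
    {"offset":[0,0,0],"roll":0.03,"grip":0},
    {"offset":[0,0,0],"roll":0.0,"grip":0}
  ]
}}

```text
time: 14.12
eef_pos: [0.5457, 0.1615, 0.153]
orientation: [-0.0, 0.892, 0.453, -0.001]
wrist_force: [-0.7, 0.4, -11.0]
opening: 0.139
```

```bash
python3 -c "
from h import *
rel()"
```

```text
t 14.12 p [545.7, 161.5, 153.0] x [0.59, 0.807, -0.002] y [0.807, -0.59, -0.002] F [-0.7, 0.4, -11.0] T [-0.06, 0.2, -0.06] op 0.139 j6 0.767
hanger x,y mm -0.1 -0.2 foot z 46.0 yaw err from gate -0.85
tool vec per mm of +hx [ 0.321  0.947 -0.002] hy [ 0.947 -0.321 -0.001]
```

Free so far at 0.85 rad. Easing on in small steps, reading torque after each.

Emit:
{"name": "play_rows", "arguments": {
  "deltas": [
    {"offset":[0,0,0],"roll":0.013,"grip":0},
    {"offset":[0,0,0],"roll":0.013,"grip":0},
    {"offset":[0,0,0],"roll":0.012,"grip":0},
    {"offset":[0,0,0],"roll":0.012,"grip":0},
    {"offset":[0,0,0],"roll":0.01,"grip":0}
  ]
}}

```text
time: 14.53
eef_pos: [0.5463, 0.1616, 0.1535]
orientation: [-0.0, 0.905, 0.425, -0.0]
wrist_force: [-0.8, 0.0, -12.3]
opening: 0.138
```

```bash
python3 -c "
from h import *
o,R=rel(); print(o['effort'][5])"
```

```text
t 14.53 p [546.3, 161.6, 153.5] x [0.639, 0.77, -0.001] y [0.77, -0.639, -0.001] F [-0.8, 0.0, -12.3] T [-0.01, 0.24, 0.07] op 0.138 j6 0.829
hanger x,y mm 0.4 0.1 foot z 46.5 yaw err from gate -0.912
tool vec per mm of +hx [ 0.378  0.926 -0.001] hy [ 0.926 -0.378 -0.   ]
-0.04572476609610021
```

Emit:
{"name": "play_rows", "arguments": {
  "deltas": [
    {"offset":[0,0,0.3],"roll":0.012,"grip":0},
    {"offset":[0,0,0],"roll":0.012,"grip":0},
    {"offset":[0,0,0],"roll":0.012,"grip":0},
    {"offset":[0,0,0],"roll":0.012,"grip":0}
  ]
}}

```text
time: 14.87
eef_pos: [0.5467, 0.1617, 0.1534]
orientation: [-0.0, 0.915, 0.403, 0.0]
wrist_force: [-1.7, 0.4, -11.5]
opening: 0.136
```

```bash
python3 -c "
from h import *
o,R=rel(); print(o['effort'][5])"
```

```text
t 14.87 p [546.7, 161.7, 153.4] x [0.675, 0.738, 0.0] y [0.738, -0.675, 0.0] F [-1.7, 0.4, -11.5] T [0.08, 0.26, 0.04] op 0.136 j6 0.877
hanger x,y mm 0.7 0.2 foot z 46.4 yaw err from gate -0.96
tool vec per mm of +hx [0.423 0.906 0.   ] hy [ 0.906 -0.423  0.   ]
-0.05874528083950281
```

Emit:
{"name": "play_rows", "arguments": {
  "deltas": [
    {"offset":[-0.2,-0.5,0],"roll":0.012,"grip":0},
    {"offset":[0,0,0],"roll":0.012,"grip":0},
    {"offset":[0,0,0],"roll":0.012,"grip":0},
    {"offset":[0,0,0],"roll":0.012,"grip":0}
  ]
}}

```text
time: 15.2
eef_pos: [0.546, 0.1625, 0.1535]
orientation: [-0.001, 0.925, 0.381, 0.0]
wrist_force: [-0.4, 1.6, -11.3]
opening: 0.139
```

```bash
python3 -c "
from h import *
o,R=rel(); print(o['effort'][5])"
```

```text
t 15.2 p [546.0, 162.5, 153.5] x [0.71, 0.705, 0.001] y [0.705, -0.71, -0.001] F [-0.4, 1.6, -11.3] T [0.46, 0.25, 0.17] op 0.139 j6 0.925
hanger x,y mm -0.1 0.8 foot z 46.5 yaw err from gate -1.008
tool vec per mm of +hx [ 0.466  0.885 -0.001] hy [ 0.885 -0.466  0.001]
0.04588839132338762
```

Emit:
{"name": "play_rows", "arguments": {
  "deltas": [
    {"offset":[0,0,0],"roll":0.01,"grip":0},
    {"offset":[0,0,0],"roll":0.01,"grip":0},
    {"offset":[0,0,0],"roll":0,"grip":0}
  ]
}}

```text
time: 15.45
eef_pos: [0.5458, 0.1627, 0.1534]
orientation: [-0.001, 0.928, 0.372, -0.0]
wrist_force: [-1.8, 3.2, -11.3]
opening: 0.136
```

```bash
python3 -c "
from h import *
o,R=rel(); print(o['effort'][5])"
```

```text
t 15.45 p [545.8, 162.7, 153.4] x [0.723, 0.691, 0.001] y [0.691, -0.723, -0.001] F [-1.8, 3.2, -11.3] T [0.86, 0.46, 0.15] op 0.136 j6 0.945
hanger x,y mm -0.4 0.9 foot z 46.4 yaw err from gate -1.027
tool vec per mm of +hx [ 0.482  0.876 -0.001] hy [ 0.876 -0.482  0.001]
0.2785515133291483
```

Emit:
{"name": "play_rows", "arguments": {
  "deltas": [
    {"offset":[0,0,0],"roll":0.01,"grip":0},
    {"offset":[0,0,0],"roll":0.01,"grip":0},
    {"offset":[0,0,0],"roll":0,"grip":0}
  ]
}}

```text
time: 15.7
eef_pos: [0.5457, 0.1628, 0.1534]
orientation: [-0.001, 0.932, 0.363, -0.0]
wrist_force: [-2.9, 4.8, -9.7]
opening: 0.138
```

```bash
python3 -c "
from h import *
o,R=rel(); print(o['effort'][5])"
```

```text
t 15.7 p [545.7, 162.8, 153.4] x [0.736, 0.677, 0.0] y [0.677, -0.736, -0.002] F [-2.9, 4.8, -9.7] T [1.06, 0.52, 0.58] op 0.138 j6 0.964
hanger x,y mm -0.5 0.9 foot z 46.4 yaw err from gate -1.046
tool vec per mm of +hx [ 0.499  0.867 -0.001] hy [ 0.867 -0.499  0.001]
0.6233224086463451
```

Stop felt: torque rises from 0.15 to 0.58 N m with the lateral push from the stop lug, at about 1.03 rad. Backing off 0.05 to the pocket middle.

Emit:
{"name": "play_rows", "arguments": {
  "deltas": [
    {"offset":[0,0,0],"roll":-0.03,"grip":0},
    {"offset":[0,0,0],"roll":-0.03,"grip":0},
    {"offset":[0,0,0],"roll":0,"grip":0},
    {"offset":[0,0,0],"roll":0,"grip":0}
  ]
}}

```text
time: 16.03
eef_pos: [0.5463, 0.1619, 0.1534]
orientation: [0.0, 0.921, 0.39, 0.0]
wrist_force: [-0.3, 3.1, -11.3]
opening: 0.137
```

```bash
python3 -c "
from h import *
o,R=rel(); print(o['effort'][5])"
```

```text
t 16.03 p [546.3, 161.9, 153.4] x [0.695, 0.719, 0.0] y [0.719, -0.695, 0.0] F [-0.3, 3.1, -11.3] T [0.69, 0.28, 0.11] op 0.137 j6 0.905
hanger x,y mm 0.3 0.3 foot z 46.4 yaw err from gate -0.988
tool vec per mm of +hx [0.448 0.894 0.   ] hy [ 0.894 -0.448  0.   ]
0.09143081959336996
```

Emit:
{"name": "play_rows", "arguments": {
  "deltas": [
    {"offset":[0,0,1],"roll":0,"grip":0},
    {"offset":[0,0,1],"roll":0,"grip":0},
    {"offset":[0,0,1],"roll":0,"grip":0},
    {"offset":[0,0,0.7],"roll":0,"grip":0},
    {"offset":[0,0,0],"roll":0,"grip":0}
  ]
}}

```text
time: 16.45
eef_pos: [0.5463, 0.1619, 0.1499]
orientation: [0.0, 0.921, 0.391, 0.0]
wrist_force: [-1.3, 3.2, -9.7]
opening: 0.14
```

```bash
python3 -c "
from h import *
o,R=rel(); print(o['effort'][5])"
```

```text
t 16.45 p [546.3, 161.9, 149.9] x [0.695, 0.719, 0.0] y [0.719, -0.695, 0.0] F [-1.3, 3.2, -9.7] T [0.63, 0.43, -0.01] op 0.14 j6 0.904
hanger x,y mm 0.3 0.3 foot z 42.9 yaw err from gate -0.987
tool vec per mm of +hx [0.447 0.895 0.   ] hy [ 0.895 -0.447  0.   ]
0.060217659920454025
```

Emit:
{"name": "play_rows", "arguments": {
  "deltas": [
    {"offset":[0,0,1],"roll":0,"grip":0},
    {"offset":[0,0,0.8],"roll":0,"grip":0},
    {"offset":[0,0,0.7],"roll":0,"grip":0},
    {"offset":[0,0,0],"roll":0,"grip":0}
  ]
}}

```text
time: 16.78
eef_pos: [0.5464, 0.1619, 0.1474]
orientation: [0.0, 0.921, 0.391, 0.0]
wrist_force: [-1.3, 3.3, -7.2]
opening: 0.14
```

```bash
python3 -c "
from h import *
o,R=rel(); print(o['effort'][5])"
```

```text
t 16.78 p [546.4, 161.9, 147.4] x [0.695, 0.719, 0.0] y [0.719, -0.695, 0.0] F [-1.3, 3.3, -7.2] T [0.62, 0.44, 0.04] op 0.14 j6 0.904
hanger x,y mm 0.4 0.3 foot z 40.4 yaw err from gate -0.987
tool vec per mm of +hx [0.447 0.895 0.   ] hy [ 0.895 -0.447  0.   ]
0.07690565194934607
```

Emit:
{"name": "play_rows", "arguments": {
  "deltas": [
    {"offset":[0,0,0.5],"roll":0,"grip":0},
    {"offset":[0,0,0.4],"roll":0,"grip":0},
    {"offset":[0,0,0],"roll":0,"grip":0}
  ]
}}

```text
time: 17.03
eef_pos: [0.5465, 0.1619, 0.1473]
orientation: [0.0, 0.921, 0.391, 0.0]
wrist_force: [-3.8, 2.6, -1.0]
opening: 0.14
```

```bash
python3 -c "
from h import *
o,R=rel(); print(o['effort'][5])"
```

```text
t 17.03 p [546.5, 161.9, 147.3] x [0.695, 0.719, 0.001] y [0.719, -0.695, 0.001] F [-3.8, 2.6, -1.0] T [0.62, 0.84, 0.05] op 0.14 j6 0.904
hanger x,y mm 0.5 0.4 foot z 40.3 yaw err from gate -0.987
tool vec per mm of +hx [0.447 0.895 0.001] hy [ 0.895 -0.447  0.   ]
0.05865737562999129
```

Lugs are on the pocket floor (Fz −7.2 → −1.0 N at foot z ≈ 40 mm). Releasing.

Emit:
{"name": "play_rows", "arguments": {
  "deltas": [
    {"offset":[0,0,0],"roll":0,"grip":0.2},
    {"offset":[0,0,0],"roll":0,"grip":0.3},
    {"offset":[0,0,0],"roll":0,"grip":0.4},
    {"offset":[0,0,0],"roll":0,"grip":0.4},
    {"offset":[0,0,0],"roll":0,"grip":0.4}
  ],
  "newtons": 20
}}

```text
time: 17.45
eef_pos: [0.5473, 0.1615, 0.1472]
orientation: [0.001, 0.921, 0.391, 0.001]
wrist_force: [0.2, 0.3, -0.5]
opening: 0.401
```

```bash
python3 -c "
from h import *
o,R=rel()
P=eyes.camera_params('wrist'); im=eyes.read_camera('wrist'); cv2.imwrite('pics/w7.png',im[60:400,100:460])
for t,z in (('t_bar',.164),('lugs',.078),('slot_mouth',.112),('socket',.078)): print(t,[(d['position'],round(d['conf'],2),at_z(P,d['position'],z).round(4)) for d in eyes.tip_of('wrist',t)][:2])
"
```

```text
t 17.45 p [547.3, 161.5, 147.2] x [0.695, 0.719, 0.002] y [0.719, -0.695, 0.002] F [0.2, 0.3, -0.5] T [-0.0, 0.01, -0.01] op 0.401 j6 0.904
hanger x,y mm 1.4 0.3 foot z 40.2 yaw err from gate -0.987
tool vec per mm of +hx [0.447 0.895 0.003] hy [ 0.895 -0.447  0.001]
t_bar [([300.3, 274.4], 0.71, array([0.5464, 0.1635, 0.164 ]))]
lugs [([220.7, 276.3], 0.91, array([0.5462, 0.1635, 0.078 ]))]
slot_mouth []
socket []
```

View pics/w7.png

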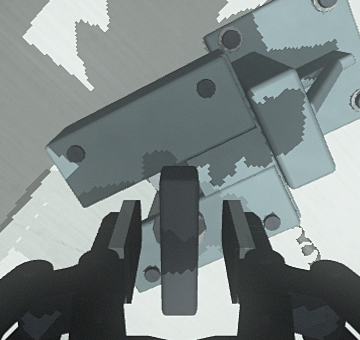

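Released, pads clear of the bar on both sides and the foot upright. Backing straight up.

Emit:
{"name": "play_rows", "arguments": {
  "deltas": [
    {"offset":[0,0,-8],"roll":0,"grip":0.4},
    {"offset":[0,0,-20],"roll":0,"grip":0.4},
    {"offset":[0,0,-30],"roll":0,"grip":0.4},
    {"offset":[0,0,-30],"roll":0,"grip":0.4},
    {"offset":[0,0,-20],"roll":0,"grip":0.4}
  ]
}}

```text
time: 18.12
eef_pos: [0.5473, 0.162, 0.2581]
orientation: [0.001, 0.92, 0.391, 0.002]
wrist_force: [1.0, -0.5, 0.7]
opening: 0.401
```

Emit:
{"name": "play_rows", "arguments": {
  "deltas": [
    {"offset":[0,0,0],"roll":0,"grip":0.4},
    {"offset":[0,0,0],"roll":0,"grip":0.4},
    {"offset":[0,0,0],"roll":0,"grip":0.4},
    {"offset":[0,0,0],"roll":0,"grip":0.4}
  ]
}}

```text
time: 18.45
eef_pos: [0.545, 0.1617, 0.2524]
orientation: [-0.0, 0.921, 0.391, -0.002]
wrist_force: [-0.7, 0.1, 0.2]
opening: 0.403
```

```bash
python3 -c "
from h import *
o,R=rel()
P=eyes.camera_params('wrist'); im=eyes.read_camera('wrist')
for t,z in (('t_bar',.164),('lugs',.078),('lifting_foot',.04)): print(t,[(d['position'],round(d['conf'],2),at_z(P,d['position'],z).round(4)) for d in eyes.tip_of('wrist',t)][:2])
a=PS+2.0944-.987; e=np.array([np.cos(a),np.sin(a)]); n=np.array([-e[1],e[0]])
c=[np.r_[AX+e*i*.029+n*j*.007,.172] for i,j in ((1,1),(1,-1),(-1,-1),(-1,1))]
k=im.copy(); cv2.polylines(k,[proj(P,c)[:,::-1].round().astype(int)],True,(0,0,255),1); cv2.imwrite('pics/w8.png',k)
"
```

```text
t 18.45 p [545.0, 161.7, 252.4] x [0.695, 0.719, -0.003] y [0.719, -0.695, -0.002] F [-0.7, 0.1, 0.2] T [-0.01, -0.01, -0.02] op 0.403 j6 0.904
hanger x,y mm -0.9 -0.3 foot z 145.4 yaw err from gate -0.987
tool vec per mm of +hx [ 0.447  0.895 -0.003] hy [ 0.895 -0.447 -0.002]
t_bar [([207.4, 278.9], 0.78, array([0.5457, 0.1639, 0.164 ]))]
lugs [([173.9, 281.1], 0.73, array([0.5472, 0.1637, 0.078 ])), ([165.0, 284.5], 0.53, array([0.5547, 0.1673, 0.078 ]))]
lifting_foot [([404.9, 385.7], 0.78, array([ 0.4328, -0.1361,  0.04  ])), ([165.2, 283.8], 0.72, array([0.5484, 0.1613, 0.04  ]))]
```

View pics/w8.png

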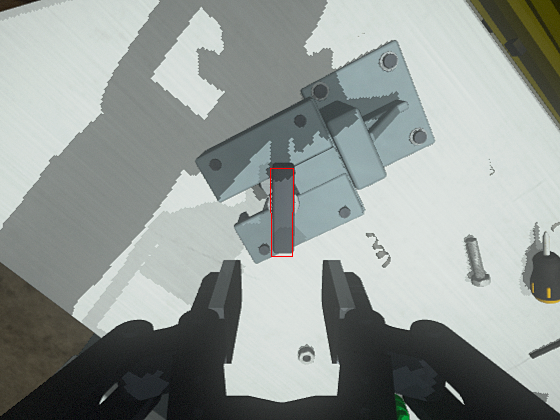

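The bar at (283,212) matches the outline predicted for the locked height and yaw; the foot is free-standing and the gripper is clear. Handing in.

```bash
python3 -c "
from bench import hand_in
print(hand_in())"
```

```text
the job is handed in; nothing more can be done
None
```

I hung the steel foot in the hanger, released it and handed the job in at about 18.6 s. `hand_in()` gave no verdict.

- **Insertion:** the stem went in through the slot and the lugs rose through the gates without noticeable side force. From wrist-camera edges, I put the hanger axis at (0.546, 0.162) m and its yaw at −0.305 rad.
- **Twist and lock:** I felt the stop at about 1.03 rad clockwise. One lug touched first, at about 1.01 rad, and torque reached at most 0.6 N m. I backed off to 0.987 rad and lowered the foot. It sat down at an underside height of about 40 mm, with the vertical wrist force going from −7.2 to −1.0 N. That is clearly below the 44 mm track height.

**Last checks:**
- **Gripper and wrist:** the gripper was open about 105 mm above the grip, with wrist force near zero.
- **T-bar:** it matched the outline predicted for the locked height and turn, about 2 mm off the fitted axis (limit 5 mm).
- **Disagreement:** the trained networks' lug readings varied. The best was within about 2.5 mm of the axis. A second, less confident one was about 10 mm off, which I took as a false reading.
- **Not checked:** I did not measure the other tools afterwards. No gripper contact was felt near them, and those in the last picture looked undisturbed.

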